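Snap the insulating cap onto the terminal stud

TASK

Pull the terminal box's bottom-hinged hatch down flat by its yellow tab, then fetch the red cap and press it, open end down, onto the brass stud on the inside of the hatch. Push past the click until the cap has squeezed the sprung rubber sealing ring right down, and keep it squeezed: finish with the gripper still in contact with the cap and pressing it down, do not let up. Leave the black cap, steel cup, grease tin, screwdriver and plastic packers where they are.

Things in the scene. Friction and masses are not known exactly. Their poses are not given: they have to be found in the camera images.
- terminal_box: grey metal terminal box, 90 deep (x) x 160 wide (y) x 85 high, fixed to the bench; origin at the centre of its underside; its -x side is the front, closed by the hatch. Where it stands and its yaw vary
- hatch (a joint): hinge of the hatch, rad: 0 = shut (upright), 1.57 = open, lying flat toward the robot side with its inside up. Slightly stiff near shut; beyond about 0.5 it falls open slowly by itself. It has no latch and does not spring back
- hatch_hinge (a point): middle of the hatch's hinge line, along the box's y at the foot of its front, 10 mm above the bench. The hatch panel is 152 wide, 6 thick and reaches 75 mm from the hinge
- hatch_tab (a point): centre of the free part of the yellow pull tab on the hatch's upper edge, 92 mm from the hinge. The tab is 44 wide and 8 thick, reaches 104 mm from the hinge, and with the hatch shut stands up 29 mm above the box's flat top, in line with its front, so it can be pinched, or hooked from behind with shut fingers
- stud (a point): brass terminal stud on the hatch's inside, hidden in the box while the hatch is shut; origin on the panel's inner face, 50 mm from the hinge; z axis along the stud (straight up when the hatch is flat; its origin is then about 8 mm above the bench). 18 mm diameter, 36 mm tall, the last 8 mm tapering to 10 mm
- stud_catch (a point): centre of the ring of four sprung steel balls that stand 3.4 mm out of the stud's side, 19 mm along its z axis. The cap's inner lip meets them when its foot is about 25 mm above the stud's origin; it takes about 8 to 15 N to push over them, then it clicks, the force drops, and the sealing ring is met with the foot at 11 mm
- seal (a joint): how far the sprung rubber sealing ring round the foot of the stud (39 mm outside diameter) is squeezed, m: 0 = free (its top 11 mm above the stud's origin), 0.005 = right down on its stop (cap's foot then at 6 mm). Needs 3 N at first, 9 N at the stop; when the push ends it lifts the clicked cap again and returns to 0
- red_cap: red plastic snap cap standing open end down on the bench, 46 tall, ribbed body 33 to 35 mm diameter above a 39 mm collar 7 mm high, 35 to 70 g; origin at the centre of its foot, z up. Its foot has a round bore 20.4 mm wide; any turn about z will do. Grip it round the body. Either cap may stand in either place
- black_cap: same cap in black, to be left where it stands; origin at the centre of its foot
- steel_cup: plain steel cup, 68 diameter, 67 tall, bystander; origin at the centre of its underside
- grease_tin: open round steel tin, 76 diameter, 42 tall, bystander; origin at the centre of its underside
- screwdriver: screwdriver with red handle, 215 long, 29 high, bystander; origin under its middle
- pin_stack: two stacked grey plastic packers, 12 x 56 x 12, bystander; origin at the centre of its underside

How it is judged:
On the way, in this order (a step that is already met when the one before it is completed fails the run):
1. the hatch is pulled down flat (value of joint hatch above 1.45 rad), for 0.2 s.
2. the red cap is clicked onto the stud and holds the sealing ring squeezed down for a second (z of red_cap in the frame of stud between 0.002 and 0.0085 m and x of red_cap in the frame of stud between -0.004 and 0.004 m and y of red_cap in the frame of stud between -0.004 and 0.004 m and value of joint seal above 0.003 m), for 1 s.
At the end, for the whole second after the job is handed in: Hatch open (over 1.45 rad); red cap upright (0.15 rad) on the stud, within 5 mm of its axis, its foot under 8.5 mm above the stud's origin; the gripper touches it with over 2 N and keeps the sealing ring squeezed over 3 mm of its 5; the five bystanders within 30 mm of where they stood (value of joint hatch above 1.45 rad and z of red_cap in the frame of stud between 0.002 and 0.0085 m and horizontal distance between red_cap and stud below 0.005 m and angle between red_cap's own z axis and vertical below 0.15 rad and value of joint seal above 0.003 m and contact force between the fingers and red_cap above 2 N and distance of each of black_cap, steel_cup, grease_tin, screwdriver, pin_stack from where it was at the start of the episode below 0.03 m); the arm keeps its last pose, push and grip.
It fails at once if a bystander (black cap, steel cup, grease tin, screwdriver, packers) is shoved or knocked more than 50 mm (distance of any of black_cap, steel_cup, grease_tin, screwdriver, pin_stack from where it was at the start of the episode above 0.05 m).
It also fails if it takes over 64 s, if anything falls off the work surface, if the arm or the gripper's body presses on something with over 40 N, if the wrist force passes 120 N, or if a joint passes its speed limit or range.

ROBOT

A 7-joint arm with a two-finger parallel gripper is mounted at the origin on a cart in front of the work surface, level with it; the furniture and walls round the work are solid. World frame = base frame: x ahead of the robot, y to its left, z up, the work surface at z = 0. Lengths are in m, angles in rad, forces in N, time in s.
With the tool pointing down it reaches from about 0.425 to 0.875 m from the base axis. Payload 4.7 kg.
Tool frame: the origin (TCP) lies where the fingers leave the gripper's body, on its centre line; the fingertips stand 70 mm ahead of it and the grasp point (between the pads) lies 51 mm ahead of it; z points along the fingers, y is the line along which they close (so a half turn about z gives the same grasp; the last joint's range is limited). The gripper opens to 87 mm and grips with 3 to 60 N. Pads are 19 mm wide; open, the fingers measure 117 mm over their backs; the gripper's body (75 mm by 190 mm) begins 51 mm behind the grasp point.
Start: joints at [1.228, 0.321, -0.07, 1.45, 0.023, 1.371, -0.057], TCP at [0.227, -0.609, 0.292] pointing down, gripper open.
Joint ranges: [-2.86, 2.86], [-0.3, 2.09], [-1.38, 1.24], [0.06, 2.45], [-1.56, 4.7], [0.09, 2.05], [-2.69, 2.69]. Speed limits (rad/s): [2.57, 2.57, 3.14, 3.14, 3.14, 3.14, 3.14].

INTERFACE

Orientations are given as a rotation vector (axis times angle).
In Python, from bench import get_state, get_image, get_calibration, close_job gives the robot as it stands.
- The arm moves only by the tool send_rows, never from a script. Its argument "rows" is a list of rows, each an object of numbers: "hand": the finger opening in mm, from 0 to 87; "x", "y", "z": the shift along the world's x, y, z in mm; "roll": the turn about the world's z in degrees. A call has 1 to 10 rows; each row shifts and turns the commanded pose from where the row before left it; what a row does not reach is not made up. A row lasts 1/10 s, in which the tool goes at most 50 mm and 8.59 degrees, less where a joint would pass 70% of its speed; a pose out of reach is approached as far as the arm can. A call is refused whole if a number of a shift passes 50 or a number of a turn 8.59, either way. A call with a gripper value outside its range is refused whole. The fingers move at their own pace and stop on an object; "force" is the grip in N (left out, the last holds). Time passes only in rows, so rows that do not move let the fingers close. It gives the time, the measured TCP pose, the force, the opening and the grip force at its end, in the units of the state.
- get_state(): the state, without advancing time (a new reading comes with each control period).
- get_image(name): name is "scene" or "top"; returns the picture (420x560x3 uint8, blue, green, red); there is no depth.
- get_calibration(name): a dict with "mtx" (3x3 intrinsics, pixels), "world_from_camera" (4x4, takes a point from camera to world coordinates). Camera axes: x right, y down, z forward; pixel columns grow to the right and rows downward; lengths in m; the calibration is good to about 2 mm. A picture is of the moment at which its call begins. get_calibration takes no time and is no camera call.
- close_job(): hands the job in; it is judged then, once.
The state is a dict: "time": time; "joint_positions": joint angles; "qd": joint speeds; "joint_torque": joint torques, N m; "position": TCP position; "tool_rot": TCP orientation; "ft_force": force on the tool from outside, world axes, zero at the start; "torque": the same for the moment, N m; "grip_width": opening from 0.0 (shut) to 1.0 (fully open); "grip_force": force on a finger pad.
Only numpy, scipy, OpenCV 4.12 (cv2) and the standard library are available. Lean on these libraries where they do the work, as an engineer would, in place of code of your own. Each camera call takes 0.05 s, during which the arm holds its last target. There are 200 camera calls.

## Working session

There is one attempt and no reset: what is moved stays moved. The work goes in short steps, Python scripts to look and compute and a tool call to move; the robot and the scene stay as the last step left them, time stands still between calls to the robot, and variables do not carry over. Pictures are saved under pics/ and viewed, at most 10 in all, crops included, and the job is handed in when it is done.

Besides the shell and the picture viewer there is one more tool, called after "Emit:" by a JSON object that holds its "op" and its "data". send_rows: Moves the arm, as the interface text tells. Its arguments: {"type":"object","properties":{"rows":{"type":"array","items":{"type":"object","properties":{"hand":{"type":"number"},"x":{"type":"number"},"y":{"type":"number"},"z":{"type":"number"},"roll":{"type":"number"}}}},"force":{"type":"number"}},"required":["rows"]}

```bash
mkdir -p pics; cat > h.py <<'E'
import numpy as np, cv2
from bench import *
def cal(n):
    c=get_calibration(n); return np.array(c["mtx"]),np.array(c["world_from_camera"])
def ray(n,u,v):
    K,T=cal(n); d=T[:3,:3]@np.linalg.solve(K,[u,v,1.]); return T[:3,3],d
def onz(n,u,v,z):
    o,d=ray(n,u,v); return o+d*(z-o[2])/d[2]
def px(n,P):
    K,T=cal(n); p=K@(T[:3,:3].T@(np.array(P)-T[:3,3])); return p[:2]/p[2]
def tri(a,b):
    o1,d1=ray(*a);o2,d2=ray(*b)
    s=np.linalg.lstsq(np.c_[d1,-d2],o2-o1,rcond=None)[0]
    p,q=o1+d1*s[0],o2+d2*s[1]; return (p+q)/2,np.linalg.norm(p-q)
E
python3 - <<'E'
from h import *
for n in("scene","top"):
    im=get_image(n);cv2.imwrite(f"pics/{n}0.png",im)
    print(n,cal(n)[1].round(3).tolist(),cal(n)[0].round(1).tolist())
s=get_state();print(s)
E
```

```text
scene [[-0.672, -0.345, 0.655, -0.306], [-0.74, 0.319, -0.592, 0.72], [-0.004, -0.883, -0.47, 0.717], [0.0, 0.0, 0.0, 1.0]] [[532.5, 0.0, 274.2], [0.0, 532.5, 206.7], [0.0, 0.0, 1.0]]
top [[-0.025, -0.995, 0.099, 0.427], [-1.0, 0.025, 0.004, -0.045], [-0.006, -0.099, -0.995, 1.313], [0.0, 0.0, 0.0, 1.0]] [[488.1, 0.0, 281.0], [0.0, 488.1, 201.0], [0.0, 0.0, 1.0]]
{'time': 0.1, 'joint_positions': array([ 1.22807173,  0.32178591, -0.07010696,  1.4515772 ,  0.02258815,
        1.3707992 , -0.05690838]), 'qd': array([ 0.00035204, -0.00085822,  0.00121515, -0.00192301,  0.00147282,
        0.00144399, -0.0007371 ]), 'joint_torque': array([-3.13615074e-04, -4.92572916e+01, -4.05928642e-01, -3.13399386e+01,
       -6.40863832e-02,  3.95029667e-02,  8.27319218e-05]), 'position': array([ 0.22688708, -0.60870513,  0.29123474]), 'tool_rot': array([-3.09000278e+00, -5.57281170e-01,  6.12765165e-04]), 'ft_force': array([ 0.01979837,  0.24131512, -0.35098785]), 'torque': array([ 0.02709079,  0.01149285, -0.00116419]), 'grip_force': 0.0, 'grip_width': 0.9969229020104637}
```

View pics/scene0.png

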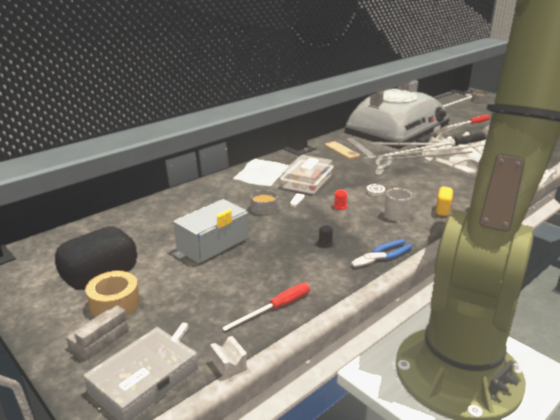

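View pics/top0.png

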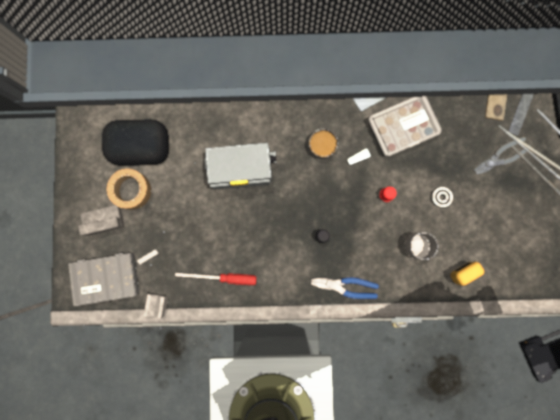

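The top view shows the box at (238,165) with its tab at (238,183), the red cap at (388,194), black cap (322,236), cup (423,246), tin (322,143) and screwdriver (215,278). In the scene view the tab is at (224,218) and the red cap at (341,200).

```bash
python3 - <<'E'
from h import *
def blobs(n,roi,lo,hi,lo2=None,hi2=None):
    im=cv2.imread(f"pics/{n}0.png");h=cv2.cvtColor(im,cv2.COLOR_BGR2HSV)
    m=cv2.inRange(h,lo,hi)
    if lo2: m|=cv2.inRange(h,lo2,hi2)
    k=np.zeros_like(m);x,y,w,hh=roi;k[y:y+hh,x:x+w]=m[y:y+hh,x:x+w]
    N,L,st,c=cv2.connectedComponentsWithStats(k)
    i=1+np.argmax(st[1:,4]);pts=np.argwhere(L==i)[:,::-1].astype(np.float32)
    return c[i],st[i],cv2.minAreaRect(pts)
Y=((20,120,120),(35,255,255)); R=((0,140,80),(8,255,255),(170,140,80),(180,255,255))
yt=blobs("top",(200,140,80,60),*Y);ys=blobs("scene",(180,190,70,50),*Y)
rt=blobs("top",(370,175,40,40),*R);rs=blobs("scene",(325,180,35,40),*R)
for b in(yt,ys,rt,rs):print(b)
print("tab",tri(("top",*yt[0]),("scene",*ys[0])),onz("top",*yt[0],.102))
print("red",tri(("top",*rt[0]),("scene",*rs[0])),onz("top",*rt[0],.035),onz("scene",*rs[0],.023))
# box top edge, via canny / grey contour
im=cv2.imread("pics/top0.png")
for n,r in(("top",(190,130,100,70)),):
    x,y,w,h=r;c=cv2.resize(cv2.imread(f"pics/{n}0.png")[y:y+h,x:x+w],None,fx=7,fy=7,interpolation=cv2.INTER_CUBIC);cv2.imwrite("pics/boxc.png",c)
for nm,u,v,z in(("black",322,235,.046),("cup",424,245,.067),("tin",322,143,.042),("sd",215,278,.02)):print(nm,onz("top",u,v,z).round(3))
E
```

```text
(array([238.44736842, 182.61842105]), array([230, 180,  18,   6,  76], dtype=int32), ((238.51229858398438, 182.63525390625), (4.2551798820495605, 17.20178985595703), 84.80557250976562))
(array([223.81967213, 218.49726776]), array([217, 210,  15,  18, 183], dtype=int32), ((224.00001525878906, 218.50001525878906), (12.285688400268555, 17.870092391967773), 66.03751373291016))
(array([387.4097561 , 193.72195122]), array([379, 187,  18,  15, 205], dtype=int32), ((387.5, 194.0), (14.0, 17.0), 90.0))
(array([340.20982143, 199.58482143]), array([334, 190,  13,  20, 224], dtype=int32), ((340.0, 199.5), (19.0, 12.0), 90.0))
tab (array([0.59817649, 0.06509773, 0.09512164]), np.float64(0.00017103839983301745)) [0.59726759 0.06453809 0.102     ]
red (array([ 0.56863613, -0.32429822,  0.02108011]), np.float64(0.0003448098577854112)) [ 0.56723733 -0.32117935  0.035     ] [ 0.56610749 -0.32154733  0.023     ]
black [ 0.463 -0.145  0.046]
cup [ 0.43  -0.401  0.067]
tin [ 0.706 -0.153  0.042]
sd [0.358 0.138 0.02 ]
```

View pics/boxc.png

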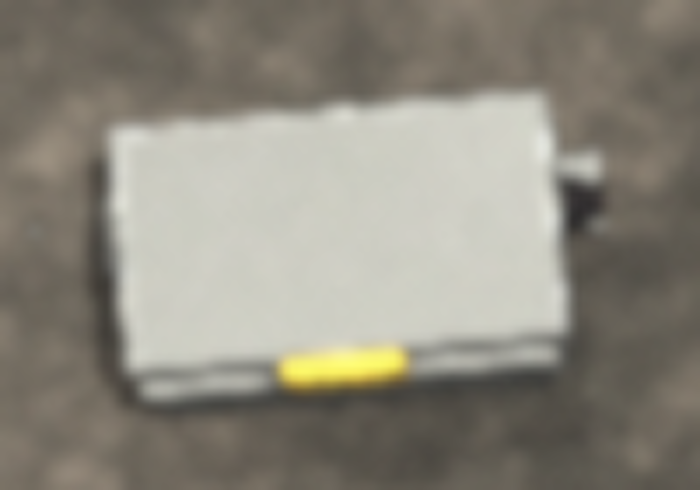

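The crop shows the box lid: rear edge from (110,130) to (545,95), front edge from (125,368) to (570,333), and the tab centred at (343,366). All are in 7x crop pixels.

```bash
python3 - <<'E'
from h import *
f=lambda u,v,z=.085:onz("top",190+u/7,130+v/7,z)
RL,RR,FL,FR=f(110,130),f(545,95),f(125,368),f(570,333)
print(np.round([RL,RR,FL,FR],4))
for a,b in((RL,RR),(FL,FR)):
    d=a-b;print("yaw",np.degrees(np.arctan2(-d[0],d[1])),np.linalg.norm(d))
print("depth",np.linalg.norm((RL+RR-FL-FR)/2))
T=f(343,366,.112);print("tab top",T)
yaw=np.radians(3.5)
print("mid front",(FL+FR)/2)
E
```

```text
[[ 0.6897  0.1485  0.085 ]
 [ 0.6986 -0.0108  0.085 ]
 [ 0.6017  0.1438  0.085 ]
 [ 0.6105 -0.018   0.085 ]]
yaw 3.1951720043592298 0.1595533339122047
yaw 3.0839020198485363 0.16205376727284967
depth 0.08821288570988864
tab top [0.5966618  0.06224343 0.112     ]
mid front [0.60610885 0.06293045 0.085     ]
```

Emit:
{"op": "send_rows", "data": {"rows": [{"x":24,"y":40,"roll":-2,"hand":0},{"x":24,"y":40,"roll":-2,"hand":0},{"x":24,"y":40,"roll":-2,"hand":0},{"x":24,"y":40,"roll":-2,"hand":0},{"x":24,"y":40,"roll":-2,"hand":0},{"x":24,"y":40,"roll":-2,"hand":0},{"x":24,"y":40,"roll":-2,"hand":0},{"x":24,"y":40,"roll":-2,"hand":0},{"x":24,"y":40,"roll":-1.3,"hand":0},{"x":24,"y":40,"hand":0}], "force": 20}}

```text
schema error: expected keys hand, x, y, z, roll
```

Emit:
{"op": "send_rows", "data": {"rows": [{"x":24,"y":40,"z":0,"roll":-2,"hand":0},{"x":24,"y":40,"z":0,"roll":-2,"hand":0},{"x":24,"y":40,"z":0,"roll":-2,"hand":0},{"x":24,"y":40,"z":0,"roll":-2,"hand":0},{"x":24,"y":40,"z":0,"roll":-2,"hand":0},{"x":24,"y":40,"z":0,"roll":-2,"hand":0},{"x":24,"y":40,"z":0,"roll":-2,"hand":0},{"x":24,"y":40,"z":0,"roll":-2,"hand":0},{"x":24,"y":40,"z":0,"roll":-1.3,"hand":0},{"x":24,"y":40,"z":0,"roll":0,"hand":0}], "force": 20}}

```text
time: 1.1
position: [0.4674, -0.2073, 0.2921]
tool_rot: [3.14, 0.085, -0.0]
ft_force: [1.2, -0.1, -0.2]
grip_width: 0.171
grip_force: 0.0
```

Emit:
{"op": "send_rows", "data": {"rows": [{"x":25,"y":43,"z":0,"roll":0,"hand":0},{"x":25,"y":43,"z":0,"roll":0,"hand":0},{"x":25,"y":43,"z":0,"roll":0,"hand":0},{"x":25,"y":43,"z":0,"roll":0,"hand":0},{"x":25,"y":43,"z":0,"roll":0,"hand":0},{"x":20,"y":35,"z":0,"roll":0,"hand":0},{"x":8,"y":20,"z":0,"roll":0,"hand":0},{"x":0,"y":0,"z":-20,"roll":0,"hand":0},{"x":0,"y":0,"z":-30,"roll":0,"hand":0},{"x":0,"y":0,"z":0,"roll":0,"hand":0}]}}

```text
time: 2.1
position: [0.6176, 0.0604, 0.2376]
tool_rot: [3.14, 0.087, -0.014]
ft_force: [-1.1, -0.4, -0.1]
grip_width: 0.005
grip_force: 0.0
```

Emit:
{"op": "send_rows", "data": {"rows": [{"x":2,"y":2,"z":-20,"roll":0,"hand":0},{"x":2,"y":0,"z":-20,"roll":0,"hand":0},{"x":0,"y":0,"z":-20,"roll":0,"hand":0},{"x":0,"y":0,"z":-15,"roll":0,"hand":0},{"x":0,"y":0,"z":0,"roll":0,"hand":0},{"x":0,"y":0,"z":0,"roll":0,"hand":0}]}}

```text
time: 2.7
position: [0.6243, 0.0628, 0.168]
tool_rot: [-3.14, -0.086, -0.001]
ft_force: [0.2, 1.6, 1.0]
grip_width: 0.007
grip_force: 0.0
```

```bash
python3 - <<'E'
from h import *
s=get_state();print(s["position"],s["ft_force"])
a=get_image("scene")[160:300,140:330];cv2.imwrite("pics/s1.png",cv2.resize(a,None,fx=4,fy=4,interpolation=cv2.INTER_CUBIC))
E
```

```text
[0.62434938 0.06282422 0.16804136] [0.24945915 1.57600463 1.0103522 ]
```

View pics/s1.png

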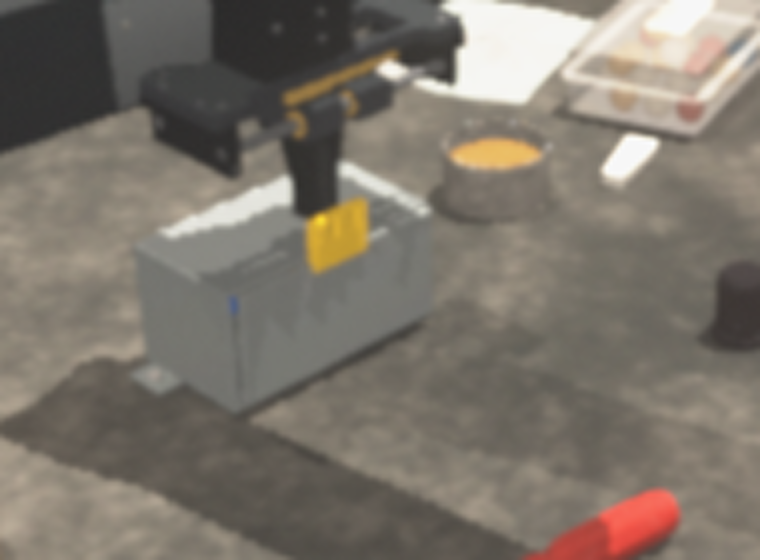

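Emit:
{"op": "send_rows", "data": {"rows": [{"x":-10,"y":0,"z":-2,"roll":0,"hand":0},{"x":-10,"y":0,"z":0,"roll":0,"hand":0},{"x":-10,"y":-1,"z":0,"roll":0,"hand":0},{"x":-10,"y":0,"z":0,"roll":0,"hand":0},{"x":-10,"y":-1,"z":-2,"roll":0,"hand":0},{"x":-10,"y":0,"z":-4,"roll":0,"hand":0},{"x":-10,"y":-1,"z":-6,"roll":0,"hand":0},{"x":-10,"y":0,"z":-8,"roll":0,"hand":0},{"x":-8,"y":0,"z":-8,"roll":0,"hand":0},{"x":0,"y":0,"z":0,"roll":0,"hand":0}]}}

```text
time: 3.75
position: [0.5337, 0.0597, 0.1356]
tool_rot: [3.14, 0.087, -0.006]
ft_force: [0.8, -0.4, 0.3]
grip_width: 0.001
grip_force: 0.0
```

```bash
python3 - <<'E'
from h import *
s=get_state();print(s["position"],s["ft_force"])
a=get_image("scene")[160:300,140:330];cv2.imwrite("pics/s2.png",cv2.resize(a,None,fx=4,fy=4,interpolation=cv2.INTER_CUBIC))
E
```

```text
[0.53370992 0.05971713 0.1356164 ] [ 0.77026105 -0.37044199  0.32119492]
```

View pics/s2.png

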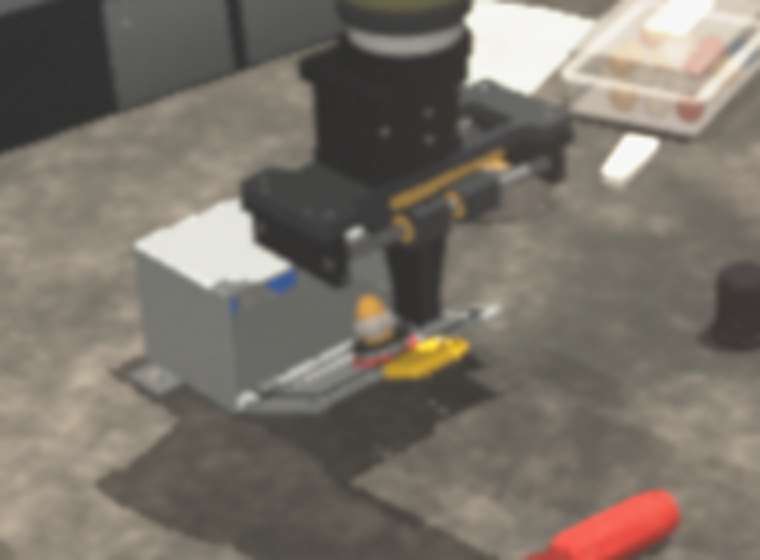

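The hatch has tipped over and is falling nearly flat, with the stud visible at (372,315) next to the shut fingers. I'll lift, open and go to the red cap.

Emit:
{"op": "send_rows", "data": {"rows": [{"x":0,"y":0,"z":30,"roll":0,"hand":0},{"x":0,"y":0,"z":35,"roll":0,"hand":0},{"x":3,"y":-40,"z":5,"roll":0,"hand":87},{"x":4,"y":-45,"z":0,"roll":0,"hand":87},{"x":4,"y":-45,"z":0,"roll":0,"hand":87},{"x":4,"y":-45,"z":0,"roll":0,"hand":87},{"x":4,"y":-45,"z":0,"roll":0,"hand":87},{"x":4,"y":-45,"z":0,"roll":0,"hand":87},{"x":4,"y":-45,"z":0,"roll":0,"hand":87},{"x":4,"y":-45,"z":0,"roll":0,"hand":87}]}}

```text
time: 4.8
position: [0.5675, -0.2973, 0.2076]
tool_rot: [3.14, 0.086, 0.001]
ft_force: [0.0, 0.2, -0.2]
grip_width: 0.651
grip_force: 0.0
```

Emit:
{"op": "send_rows", "data": {"rows": [{"x":3,"y":-20,"z":0,"roll":0,"hand":87},{"x":0,"y":-6,"z":0,"roll":0,"hand":87},{"x":0,"y":0,"z":0,"roll":0,"hand":87},{"x":0,"y":0,"z":0,"roll":0,"hand":87}]}}

```text
time: 5.2
position: [0.5707, -0.3188, 0.2074]
tool_rot: [-3.139, -0.09, -0.0]
ft_force: [0.6, 0.3, -0.8]
grip_width: 0.971
grip_force: 0.0
```

```bash
python3 - <<'E'
from h import *
s=get_state();print(s["position"],s["ft_force"],s["grip_width"])
t=get_image("top");cv2.imwrite("pics/t3f.png",t);c=get_image("scene");cv2.imwrite("pics/s3f.png",c)
a=cv2.resize(t[130:240,180:290],(550,550),interpolation=cv2.INTER_CUBIC);cv2.imwrite("pics/t3.png",a)
E
```

```text
[ 0.57067759 -0.31877258  0.20737409] [ 0.59268558  0.33364379 -0.75056156] 0.9713823388866252
```

View pics/t3.png

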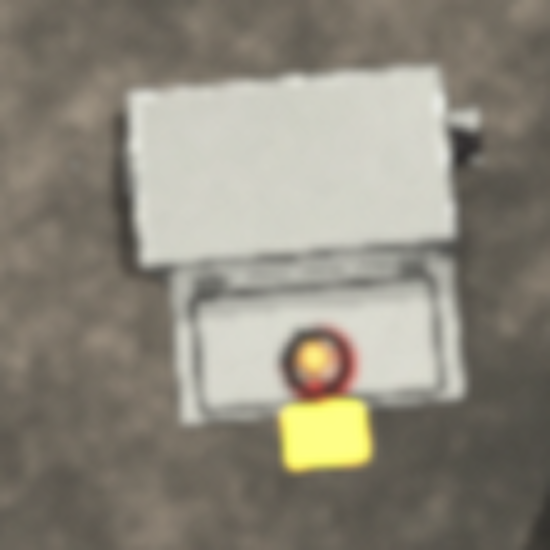

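The hatch is flat. In the crop the sealing ring is centred near (319,362), the stud top near (315,354) and the tab at (326,435).

```bash
python3 - <<'E'
from h import *
t=cv2.imread("pics/t3f.png");c=cv2.imread("pics/s3f.png")
f=lambda u,v,z:onz("top",180+u/5-.4,130+v/5-.4,z).round(4)
print("ring",f(319,362,.019),"studtop",f(315,354,.044))
h=cv2.cvtColor(t,cv2.COLOR_BGR2HSV)
m=cv2.inRange(h,(20,120,120),(35,255,255));m[:,:230]=0;m[:,260:]=0;m[:209]=0;m[:130]=0;m[230:]=0
M=cv2.moments(m,True);u,v=M["m10"]/M["m00"],M["m01"]/M["m00"];tab=onz("top",u,v,.014);print("tab",u,v,tab)
y=np.radians(3.1);ex=np.array([np.cos(y),np.sin(y),0])
print("stud from tab", tab+ex*.042, "from box front",np.array([.606,.063,0])-.050*ex)
h=cv2.cvtColor(c,cv2.COLOR_BGR2HSV)
m=cv2.inRange(h,(8,100,120),(28,255,255));x0,y0=205,215
m[:y0]=0;m[260:]=0;m[:,:x0]=0;m[:,265:]=0
N,L,st,ce=cv2.connectedComponentsWithStats(m)
for i in range(1,N):
  if st[i,4]>8:print(st[i],ce[i])
print("pred scene px stud top/base",px("scene",[.5545,.0605,.044]),px("scene",[.5545,.0605,.019]))
print("pred red top",px("scene",[.567,-.322,.046]))
cr=cv2.resize(c[190:270,190:290],(800,640)[:2],interpolation=cv2.INTER_CUBIC)[:600]
cv2.imwrite("pics/s3.png",cr)
E
```

```text
ring [0.5565 0.0597 0.019 ] studtop [0.5582 0.0597 0.044 ]
tab 244.39380530973452 216.52654867256638 [0.51796049 0.05810386 0.014     ]
stud from tab [0.55989903 0.06037517 0.014     ] from box front [0.55607317 0.06029606 0.        ]
[234 242   6   7  33] [236.75757576 245.48484848]
[234 253   8   3  13] [237.38461538 254.23076923]
[242 256   8   4  11] [245.36363636 257.63636364]
pred scene px stud top/base [237.53448537 243.1341877 ] [237.91472657 251.96733354]
pred red top [340.5178873  192.18848006]
```

View pics/s3.png

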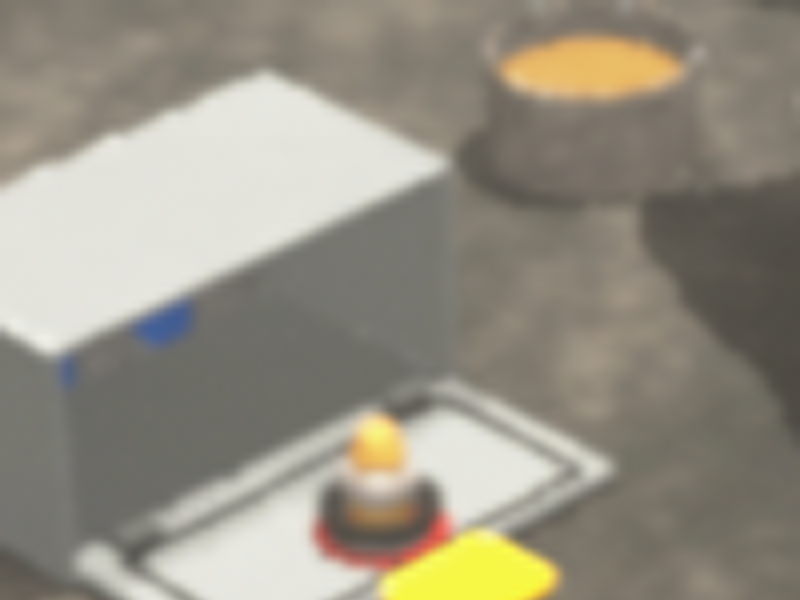

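Emit:
{"op": "send_rows", "data": {"rows": [{"x":-3,"y":-3,"z":-30,"roll":0,"hand":87},{"x":0,"y":0,"z":-30,"roll":0,"hand":87},{"x":0,"y":0,"z":-30,"roll":0,"hand":87},{"x":0,"y":0,"z":-22,"roll":0,"hand":87},{"x":0,"y":0,"z":-12,"roll":0,"hand":87},{"x":0,"y":0,"z":0,"roll":0,"hand":87},{"x":0,"y":0,"z":0,"roll":0,"hand":87},{"x":0,"y":0,"z":0,"roll":0,"hand":87}]}}

```text
time: 6.1
position: [0.5681, -0.3243, 0.0852]
tool_rot: [3.139, 0.087, 0.004]
ft_force: [-0.3, -0.4, 0.8]
grip_width: 0.998
grip_force: 0.0
```

The scene crop agrees: stud axis at crop column about 380 (pixel 237, 237.5 predicted), with its top near row 242.

Emit:
{"op": "send_rows", "data": {"rows": [{"x":0,"y":2,"z":-5,"roll":0,"hand":87},{"x":0,"y":0,"z":0,"roll":0,"hand":50},{"x":0,"y":0,"z":0,"roll":0,"hand":40},{"x":0,"y":0,"z":0,"roll":0,"hand":20},{"x":0,"y":0,"z":0,"roll":0,"hand":20},{"x":0,"y":0,"z":0,"roll":0,"hand":20},{"x":0,"y":0,"z":0,"roll":0,"hand":20},{"x":0,"y":0,"z":0,"roll":0,"hand":20},{"x":0,"y":0,"z":0,"roll":0,"hand":20},{"x":0,"y":0,"z":0,"roll":0,"hand":20}], "force": 45}}

```text
time: 7.1
position: [0.567, -0.3222, 0.0783]
tool_rot: [3.14, 0.086, 0.0]
ft_force: [0.5, -0.3, 0.2]
grip_width: 0.372
grip_force: 45.0
```

Emit:
{"op": "send_rows", "data": {"rows": [{"x":0,"y":0,"z":25,"roll":0,"hand":20},{"x":0,"y":0,"z":45,"roll":0,"hand":20},{"x":0,"y":0,"z":45,"roll":0,"hand":20},{"x":0,"y":20,"z":15,"roll":0,"hand":20},{"x":-2,"y":35,"z":0,"roll":0,"hand":20},{"x":-2,"y":40,"z":0,"roll":0,"hand":20},{"x":-2,"y":40,"z":0,"roll":0,"hand":20},{"x":-2,"y":40,"z":0,"roll":0,"hand":20},{"x":-2,"y":40,"z":0,"roll":0,"hand":20},{"x":-1,"y":40,"z":0,"roll":0,"hand":20}]}}

```text
time: 8.1
position: [0.5555, -0.0655, 0.2083]
tool_rot: [3.14, 0.086, -0.0]
ft_force: [1.0, -0.2, -0.6]
grip_width: 0.372
grip_force: 45.0
```

Emit:
{"op": "send_rows", "data": {"rows": [{"x":0,"y":40,"z":0,"roll":0,"hand":20},{"x":0,"y":40,"z":0,"roll":0,"hand":20},{"x":0,"y":30,"z":0,"roll":0,"hand":20},{"x":0,"y":17,"z":0,"roll":0,"hand":20},{"x":0,"y":0,"z":-30,"roll":0,"hand":20},{"x":0,"y":0,"z":-20,"roll":0,"hand":20},{"x":0,"y":0,"z":0,"roll":0,"hand":20},{"x":0,"y":0,"z":0,"roll":0,"hand":20},{"x":0,"y":0,"z":0,"roll":0,"hand":20}]}}

```text
time: 9.0
position: [0.5568, 0.06, 0.1596]
tool_rot: [-3.14, -0.086, -0.003]
ft_force: [0.0, 0.2, -0.5]
grip_width: 0.373
grip_force: 45.0
```

```bash
python3 - <<'E'
from h import *
s=get_state();print(s["position"],s["ft_force"],s["grip_width"])
c=get_image("scene");cv2.imwrite("pics/s4f.png",c);cv2.imwrite("pics/s4.png",cv2.resize(c[195:270,190:290],(800,600),interpolation=cv2.INTER_CUBIC))
p=s["position"];
for z in(0,.007,.046):print(px("scene",[p[0],p[1],p[2]-.0783+z]))
E
```

```text
[0.55684119 0.05995439 0.1595974 ] [ 0.00611198  0.17972314 -0.49766688] 0.3728758744350242
[236.51261686 229.19761095]
[236.40085374 226.62706228]
[235.76726396 212.05451433]
```

View pics/s4.png

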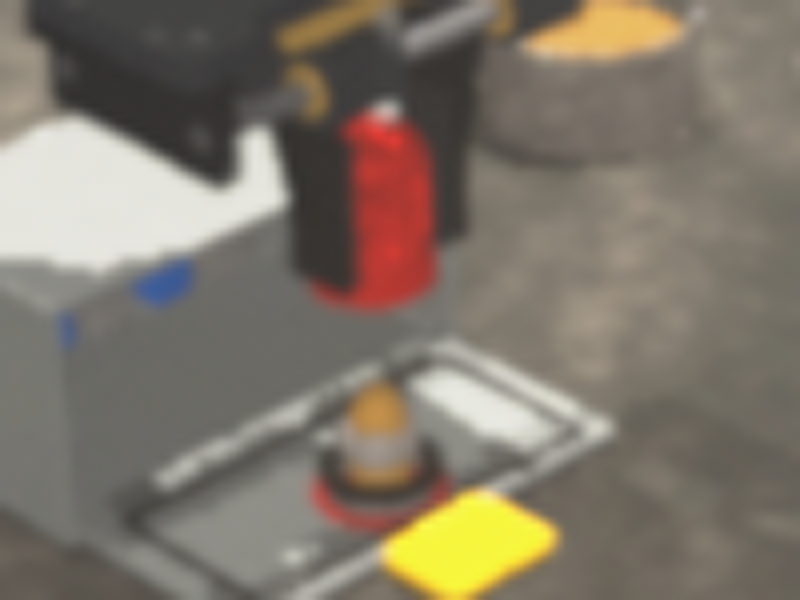

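The cap's collar centre is at crop column 375, against an expected 373 for a cap straight above the stud axis at 380. That puts it aligned within about 0.5 mm, so I'll lower.

Emit:
{"op": "send_rows", "data": {"rows": [{"x":0,"y":0,"z":-15,"roll":0,"hand":20},{"x":0,"y":0,"z":-15,"roll":0,"hand":20},{"x":0,"y":0,"z":-7,"roll":0,"hand":20},{"x":0,"y":0,"z":-5,"roll":0,"hand":20},{"x":0,"y":0,"z":-3,"roll":0,"hand":20},{"x":0,"y":0,"z":0,"roll":0,"hand":20},{"x":0,"y":0,"z":0,"roll":0,"hand":20}], "force": 60}}

```text
time: 9.75
position: [0.5555, 0.0606, 0.1131]
tool_rot: [-3.14, -0.087, 0.002]
ft_force: [-1.5, 2.6, -2.3]
grip_width: 0.363
grip_force: 60.0
```

Emit:
{"op": "send_rows", "data": {"rows": [{"x":0,"y":0,"z":-3,"roll":0,"hand":20},{"x":0,"y":0,"z":-3,"roll":0,"hand":20},{"x":0,"y":0,"z":0,"roll":0,"hand":20}]}}

```text
time: 10.05
position: [0.5557, 0.0613, 0.108]
tool_rot: [-3.139, -0.088, 0.001]
ft_force: [-4.4, 3.7, 4.1]
grip_width: 0.372
grip_force: 60.0
```

Emit:
{"op": "send_rows", "data": {"rows": [{"x":0,"y":0,"z":-3,"roll":0,"hand":20},{"x":0,"y":0,"z":-3,"roll":0,"hand":20},{"x":0,"y":0,"z":0,"roll":0,"hand":20}]}}

```text
time: 10.35
position: [0.5551, 0.061, 0.1005]
tool_rot: [-3.139, -0.088, 0.002]
ft_force: [-1.7, 4.7, -5.9]
grip_width: 0.37
grip_force: 60.0
```

Emit:
{"op": "send_rows", "data": {"rows": [{"x":0,"y":0,"z":-3,"roll":0,"hand":20},{"x":0,"y":0,"z":0,"roll":0,"hand":20},{"x":0,"y":0,"z":0,"roll":0,"hand":20}]}}

```text
time: 10.65
position: [0.5553, 0.0608, 0.0974]
tool_rot: [-3.139, -0.087, 0.002]
ft_force: [-1.0, 5.3, -6.3]
grip_width: 0.372
grip_force: 60.0
```

Emit:
{"op": "send_rows", "data": {"rows": [{"x":-0.5,"y":0.5,"z":-3,"roll":0,"hand":20},{"x":0,"y":0,"z":0,"roll":0,"hand":20},{"x":0,"y":0,"z":0,"roll":0,"hand":20}]}}

```text
time: 10.95
position: [0.5554, 0.0608, 0.0957]
tool_rot: [-3.14, -0.087, 0.001]
ft_force: [-3.9, 3.9, 1.8]
grip_width: 0.373
grip_force: 60.0
```

Emit:
{"op": "send_rows", "data": {"rows": [{"x":0,"y":0,"z":-3,"roll":0,"hand":20},{"x":0,"y":0,"z":0,"roll":0,"hand":20},{"x":0,"y":0,"z":0,"roll":0,"hand":20}]}}

```text
time: 11.25
position: [0.5555, 0.0609, 0.0931]
tool_rot: [3.14, 0.087, -0.0]
ft_force: [-5.2, 4.4, 4.8]
grip_width: 0.366
grip_force: 60.1
```

Emit:
{"op": "send_rows", "data": {"rows": [{"x":0,"y":0,"z":-2,"roll":0,"hand":20},{"x":0,"y":0,"z":0,"roll":0,"hand":20},{"x":0,"y":0,"z":0,"roll":0,"hand":20}]}}

```text
time: 11.55
position: [0.5555, 0.0609, 0.0921]
tool_rot: [3.14, 0.087, -0.0]
ft_force: [-8.2, 3.5, 12.2]
grip_width: 0.375
grip_force: 60.1
```

Emit:
{"op": "send_rows", "data": {"rows": [{"x":0,"y":0,"z":-2,"roll":0,"hand":20},{"x":0,"y":0,"z":0,"roll":0,"hand":20},{"x":0,"y":0,"z":0,"roll":0,"hand":20}]}}

```text
time: 11.85
position: [0.5557, 0.061, 0.0919]
tool_rot: [3.139, 0.086, -0.001]
ft_force: [-13.2, 2.4, 24.5]
grip_width: 0.371
grip_force: 60.1
```

The position has stalled at the predicted stop height with the push at 24 N. I'll hold and check.

Emit:
{"op": "send_rows", "data": {"rows": [{"x":0,"y":0,"z":0,"roll":0,"hand":20},{"x":0,"y":0,"z":0,"roll":0,"hand":20},{"x":0,"y":0,"z":0,"roll":0,"hand":20},{"x":0,"y":0,"z":0,"roll":0,"hand":20},{"x":0,"y":0,"z":0,"roll":0,"hand":20},{"x":0,"y":0,"z":0,"roll":0,"hand":20},{"x":0,"y":0,"z":0,"roll":0,"hand":20},{"x":0,"y":0,"z":0,"roll":0,"hand":20},{"x":0,"y":0,"z":0,"roll":0,"hand":20},{"x":0,"y":0,"z":0,"roll":0,"hand":20}]}}

```text
time: 12.85
position: [0.5556, 0.061, 0.0919]
tool_rot: [3.139, 0.086, -0.0]
ft_force: [-12.4, 1.9, 25.4]
grip_width: 0.373
grip_force: 60.1
```

Emit:
{"op": "send_rows", "data": {"rows": [{"x":0,"y":0,"z":0,"roll":0,"hand":20},{"x":0,"y":0,"z":0,"roll":0,"hand":20},{"x":0,"y":0,"z":0,"roll":0,"hand":20},{"x":0,"y":0,"z":0,"roll":0,"hand":20},{"x":0,"y":0,"z":0,"roll":0,"hand":20}]}}

```text
time: 13.35
position: [0.5556, 0.061, 0.0919]
tool_rot: [3.139, 0.087, -0.001]
ft_force: [-12.7, 1.8, 24.7]
grip_width: 0.369
grip_force: 60.1
```

```bash
python3 - <<'E'
from h import *
c=get_image("scene");cv2.imwrite("pics/s5.png",cv2.resize(c[195:270,190:290],(800,600),interpolation=cv2.INTER_CUBIC))
s=get_state();print(s["position"],s["ft_force"],s["grip_force"])
E
```

```text
[0.55560356 0.06101344 0.09191613] [-12.10514016   2.22517752  25.44996483] 60.100975982185645
```

View pics/s5.png

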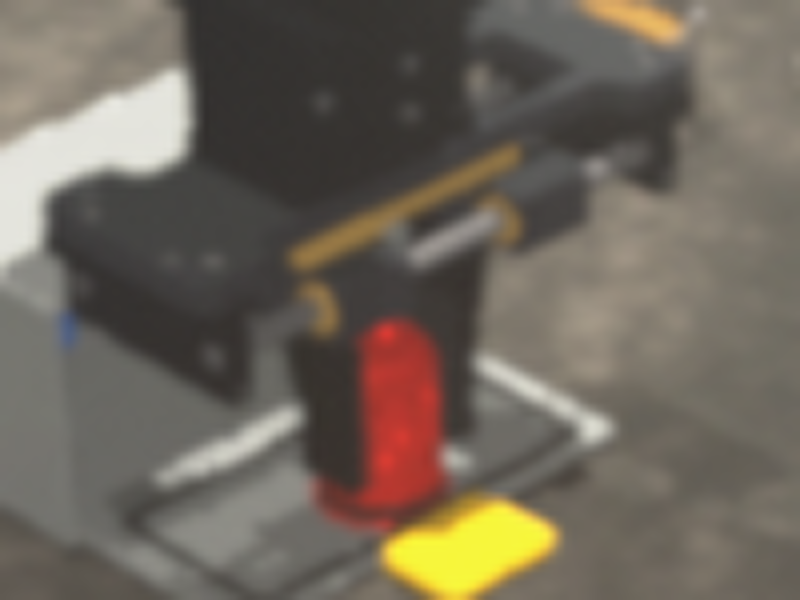

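The picture shows the cap upright in the fingers. Its collar covers the sealing ring at (380,510), there is no visible gap, and the push is steady at about 25 N. I'm handing it in.

```bash
python3 -c "
from bench import *
print(close_job())"
```

```text
the job is handed in; nothing more can be done
None
```

I handed the job in with the hatch flat, the red cap pressed onto the stud to the predicted stop height, and the gripper still holding and pressing it at about 25 N; the judge's verdict was not shown.

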